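# Load the sample tube in the photometer and hold the slide at its mark

## Task

Take the tube with the red band out of the rack and, with the photometer's slide still shut, lower it gently into the tube well on top of the photometer until it stands on the bottom, and let go of it. Then grip the slide's black handle at the front, pull it out against its spring until its yellow pointer stands over the white line of the red index rider, and finish while still holding it there for the reading. Do not open the slide before the tube is in, do not shift the red rider, and leave the rack, the other tubes and everything else standing where it is.

Things in the scene. Friction and masses are not known exactly. Their poses are not given: they have to be found in the camera images.
- tube_red: the sample tube: clear glass test tube, 120 mm long, 16 mm wide (18 mm at the rim), 18 g, with a 12 mm wide band of red tape round it 72 to 84 mm above its bottom; origin at the centre of its rounded bottom, z to its mouth. It stands in one of the rack's holes, bottom 4 mm above the worktop, some 60 mm standing out above the rack; nothing stands beside it across the rack (the rack's x)
- tube_blue: a tube of the same make with a blue band, stays in the rack; origin and axes as for the sample tube
- tube_white: a tube of the same make with a white band, stays in the rack; origin and axes as for the sample tube
- rack: open twelve-hole tube rack, 60 (x) x 176 (y) x 66 (z) mm, loose, stands upright on the worktop; origin at the centre of its underside, y along its length. The holes are 18 mm square, 26 mm apart; the three tubes stand in the row at x = -13 mm, at least 51 mm from each other along y
- photometer: bench tube photometer, 130 (x) x 230 (y) x 92 mm, fixed, off-white housing with a display on its right and a grey sample head on its left; origin at the centre of its underside on the worktop, x points to its back, y to its left, z up; it stands turned by some degrees. Its front face is at x = -65 mm; the top of the sample head at z = 92 mm; a scale ledge 30 mm wide, top at z = 36 mm, juts 89 mm out of the front under the slide's rod
- well_mouth (a point): centre of the top of the black rubber light-seal ring round the tube well on top of the sample head, 104 mm above the worktop; ring 33 mm outside, 25 mm inside; below it the bore, mouth 92 mm above the worktop with a small chamfer, is 20.5 mm wide. Axes as the photometer's
- well_floor (a point): centre of the flat bottom of the tube well, 40 mm above the worktop, 64 mm below the top of the ring; a seated tube's bottom rests on this point and 56 mm of the tube stand out above the ring. Axes as the photometer's
- slide_rod (a joint): travel of the attenuator slide in m: 0 shut (spring-pressed home), grows as it is pulled straight out of the instrument's front (along the photometer's -x), stop at 0.055. The spring pulls back with 3 N when shut, rising by 1.5 N per cm (about 6 to 10 N at the mark); it goes home if let go
- slide_grip (a point): centre of the black grip on the end of the slide's rod, a flat-sided block 22 (along the pull) x 16 (across, ribbed flats that face the photometer's +y and -y) x 26 mm high, centre 66 mm above the worktop and 48 mm in front of the instrument's front face when shut; free room above it and on both sides. It moves with the slide. Axes as the photometer's
- pointer (a point): lower tip of the thin yellow pointer blade (11 mm wide) that hangs from the rod 28 mm behind the centre of the grip (towards the instrument), over the scale ledge; it moves with the slide. Axes as the photometer's
- mark (a point): middle of the white line on the red index rider, a 9 x 34 mm saddle clamped across the scale ledge under the rod, 40 mm above the worktop; it stands 22 to 42 mm in front of the pointer's shut position, differently each time. The slide's travel to the mark is the distance from pointer to mark along the photometer's x. Axes as the photometer's
- flask: conical flask with amber contents, 83 mm wide, 130 mm tall, origin at the underside; bystander
- beaker: empty glass beaker, 75 mm wide, 92 mm tall, origin at the underside; bystander
- dropper: small brown dropper bottle, 28 mm wide, 84 mm tall, origin at the underside; bystander
- buffer_a: white-capped clear bottle, 54 mm wide, 135 mm tall, origin at the underside; bystander
- petri: petri dish, 65 mm wide, 15 mm high, origin at the underside; bystander
- stopper: red rubber stopper, 29 mm wide, 25 mm high, origin at the underside; bystander

How it is judged:
By the outcome, as a careful person would: the job done as asked, in the order asked, and still so for the second after the job is handed in, while the arm keeps its last pose, push and grip.
It also fails if it takes over 51 s, if anything falls off the work surface, if the arm or the gripper's body presses on something with over 40 N, if the wrist force passes 120 N, or if a joint passes its speed limit or range.

## Robot

A 6-joint arm with a two-finger parallel gripper is mounted at the origin on a cart in front of the work surface, level with it; the furniture and walls round the work are solid. World frame = base frame: x ahead of the robot, y to its left, z up, the work surface at z = 0. Lengths are in m, angles in rad, forces in N, time in s.
With the tool pointing down it reaches from about 0.325 to 0.925 m from the base axis. Payload 3.1 kg.
Tool frame: the origin (TCP) lies at the very end of the fingers, on their centre line; the grasp point (between the pads) lies 19 mm behind it; z points along the fingers, y is the line along which they close (so a half turn about z gives the same grasp; the last joint's range is limited). The gripper opens to 85 mm and grips with 20 to 120 N. Pads are 22 mm wide; open, the fingers measure 114 mm over their backs; the gripper's body (76 mm by 85 mm) begins 54 mm behind the grasp point. The pads swing forward as they close: fully open they stand 13 mm farther back than shut.
Start: joints at [1.039, 0.217, 1.613, -0, 1.311, -0.112], TCP at [0.255, 0.571, 0.231] pointing down, gripper open.
Joint ranges: [-2.75, 2.75], [-0.78, 2.1], [0.31, 2.55], [-1.13, 4.27], [0.13, 2.63], [-2.58, 2.58]. Speed limits (rad/s): [2.79, 2.79, 3.14, 3.14, 3.14, 3.14].

## Interface

Orientations are given as a rotation vector (axis times angle).
In Python, from rig import ctrl, move_gripper, optics, workorder, spotter gives the robot as it stands. The module is installed in compiled form; this text tells all that it offers. Calls block until the motion is done:
- ctrl.move_ptp(position, orientation): joint-space move of the TCP to a pose.
- ctrl.servo_line(position, ori=None, speed=0.15, until_force=None): straight line of the TCP; ori=None keeps the orientation; speed is the mean speed in m/s. With until_force (N) it stops when the force on the tool has changed by that much, and returns True; else False.
- ctrl.movej(angles): joint-space move.
- move_gripper(opening, strength=None): opening from 0.0 (shut) to 1.0 (fully open); strength is the grip in N (None keeps the last); returns when the fingers have stopped.
- ctrl.pause(seconds).
- ctrl.inverse_kinematics(position, orientation): joint angles nearest the present ones, or None.
- ctrl.get_state(): the state.
- optics.camera(name): name is "scene" or "top" or "wrist"; returns a dict with "img" (480x640x3 uint8, red, green, blue), "range_z" (480x640 float32, m along the optical axis (not along the pixel's ray), 0 where there is no reading), "fov_y" (degrees; the focal length in pixels is half the picture's height over the tangent of half this angle, whatever the lens; pixels are square), "cx", "cy" (the principal point, pixels), "pose" (4x4, takes a point from camera to world coordinates); the wrist camera has in their place "mount" (4x4, takes a point from camera to tool coordinates, whose origin is the TCP and whose axes are the flange's). Camera axes: x right, y up, looking along -z (the intrinsics and any distortion apply to the point x, -y, -z); pixel columns grow to the right and rows downward; lengths in m; the calibration is good to about 2 mm. A picture is of the moment at which its call begins: read the wrist's pose just before it.
A pose or a line that the arm cannot do raises ctrl.MotionError and nothing moves.
- workorder.hand_in(): hands the job in; it is judged then, once.
Trained networks look in a picture, given as the dict that the camera call returned (one of the last four; its "shot" number tells which), for a name from the list of things; names that differ only in an ending like _2 or _b are one class to them, and where a whole thing is asked for, a point or a joint stands for the part that bears it (a point fixed in the world has none). Each returns a list of dicts, best first, with "score" (0 to 1); they miss things now and then, are a little off and sometimes report something else, mostly with a low value. They report only what shows in the picture. A call takes as long as a camera call.
- spotter.boxes_of(picture, name): "point" ([x, y, z] in m, in the coordinates of the camera as it stood for that picture, good to about 4 mm: the middle of the surface that is visible of it).
- spotter.landmark_of(picture, name): "point" ([x, y, z] in m, in the coordinates of the camera as it stood for that picture, good to about 4 mm: a listed point, or the origin of a listed thing).
The state is a dict: "t": time; "q": joint angles; "dq": joint speeds; "joint_torque": joint torques, N m; "tool_pos": TCP position; "tool_rot": TCP orientation; "contact_force": force on the tool from outside, world axes, zero at the start; "ft_torque": the same for the moment, N m; "gripper_width": opening from 0.0 (shut) to 1.0 (fully open); "grasp_force": force on a finger pad.
Only numpy, scipy, OpenCV 4.12 (cv2) and the standard library are available. Lean on these libraries where they do the work, as an engineer would, in place of code of your own. Each camera call takes 0.05 s, during which the arm holds its last target. There are 200 camera calls.

## Working session

There is one attempt and no reset: what is moved stays moved. The work goes in short steps, each a Python script; the robot and the scene stay as the last script left them, time stands still between calls to the robot, and variables do not carry over. Pictures are saved under pics/ and viewed, at most 10 in all, crops included, and the job is handed in when it is done.

```bash
mkdir -p pics; cat > h.py <<'E'
import numpy as np, cv2
from scipy.spatial.transform import Rotation as R
from rig import ctrl, move_gripper, optics, workorder, spotter
def shot(name):
    s=ctrl.get_state(); p=optics.camera(name)
    if name=="wrist":
        T=np.eye(4); T[:3,:3]=R.from_rotvec(s["tool_rot"]).as_matrix(); T[:3,3]=s["tool_pos"]
        p["W"]=T@p["mount"]
    else: p["W"]=p["pose"]
    return p
def w(p,pt): return (p["W"]@np.r_[pt,1])[:3]
def find(p,n,f="landmark_of"):
    return [(round(d["score"],2),np.round(w(p,d["point"]),4).tolist()) for d in getattr(spotter,f)(p,n)[:2]]
def save(p,fn): cv2.imwrite("pics/"+fn,p["img"][...,::-1])
E
python3 - <<'E'
from h import *
for c in ["scene","top"]:
    p=shot(c); save(p,c+".png"); print(c,[k for k in p],p["fov_y"],p["cx"],p["cy"],np.round(p["W"],3).tolist())
    for n in ["tube_red","tube_blue","tube_white","rack","photometer","well_mouth","slide_grip","pointer","mark","flask","beaker","dropper","buffer_a","petri","stopper"]: print(n,find(p,n))
print(ctrl.get_state())
E
```

```text
scene ['img', 'range_z', 'fov_y', 'cx', 'cy', 'pose', 'shot', 'W'] 54.382575523105245 313.84085753886495 240.70696237486504 [[0.434, 0.5, -0.749, -0.275], [-0.901, 0.261, -0.347, -0.438], [0.022, 0.826, 0.564, 0.713], [0.0, 0.0, 0.0, 1.0]]
tube_red [(0.54, [0.4556, 0.1599, 0.0053])]
tube_blue [(0.66, [0.4455, 0.2109, 0.0038]), (0.6, [0.5429, -0.105, 0.0427])]
tube_white [(0.71, [0.427, 0.2597, 0.0017]), (0.3, [0.3605, -0.3151, 0.0009])]
rack [(0.63, [0.4603, 0.2027, -0.0034])]
photometer [(0.72, [0.6251, -0.153, 0.0007])]
well_mouth [(0.59, [0.6132, -0.0824, 0.0994]), (0.25, [0.3582, -0.3152, 0.004])]
slide_grip [(0.57, [0.5189, -0.1013, 0.0646])]
pointer [(0.45, [0.5432, -0.107, 0.0432])]
mark [(0.43, [0.5234, -0.1008, 0.0402])]
flask [(0.59, [0.7819, 0.006, -0.0033])]
beaker [(0.84, [0.5887, 0.2781, -0.0003])]
dropper [(0.72, [0.4077, -0.4348, 0.0012])]
buffer_a [(0.93, [0.79, -0.0855, -0.0025]), (0.62, [0.6119, -0.0845, 0.0447])]
petri []
stopper [(0.59, [0.3604, -0.3153, 0.0015]), (0.25, [0.5187, -0.0993, 0.0638])]
top ['img', 'range_z', 'fov_y', 'cx', 'cy', 'pose', 'shot', 'W'] 
[... 1031 characters left out ...]
{'t': 1.6, 'q': array([ 1.03881098e+00,  2.16889480e-01,  1.61339235e+00, -9.50796384e-06,
        1.31129313e+00, -1.12193994e-01]), 'dq': array([-7.22720980e-05,  5.01031694e-04, -1.34818908e-03, -1.61766839e-03,
        2.62424886e-04,  1.06089733e-03]), 'joint_torque': array([-1.39028980e-03, -3.96875131e+01, -3.04237890e+01, -2.82823585e-04,
        8.57322393e-04, -1.30741634e-05]), 'tool_pos': array([0.25471915, 0.57075855, 0.23131079]), 'tool_rot': array([6.54568815e-01, 3.07262983e+00, 2.17960699e-05]), 'contact_force': array([ 0.40851486,  0.34500437, -0.70035462]), 'ft_torque': array([ 0.01772419,  0.01924701, -0.02685071]), 'grasp_force': 0.0, 'gripper_width': 1.0013435777628998}
```

View pictures.

View pics/scene.png

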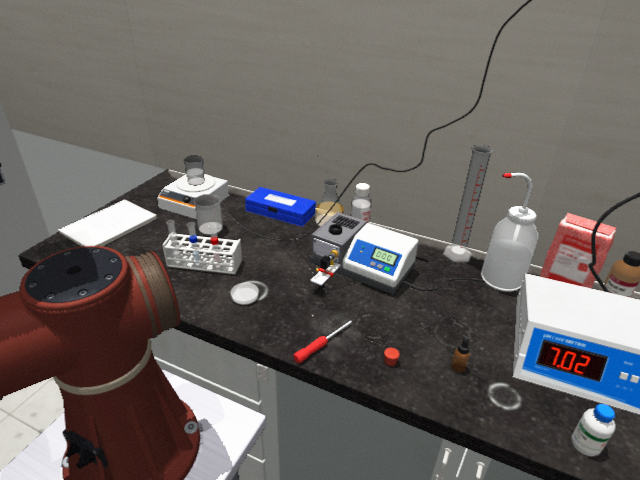

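View pics/top.png

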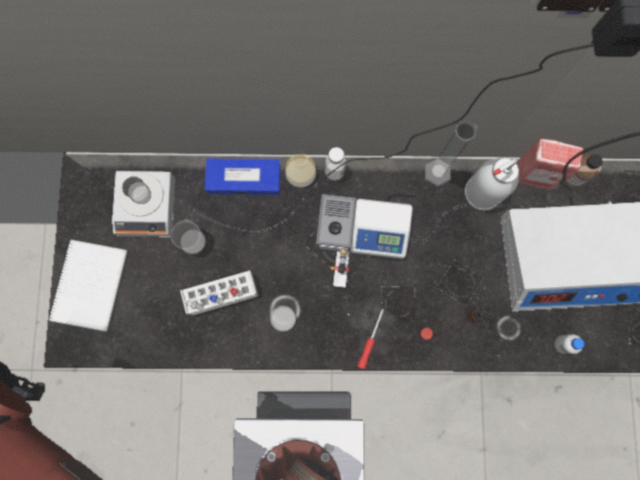

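```bash
cat >> h.py <<'E'
def down(deg):
    a=np.radians(deg); c,s=np.cos(a),np.sin(a)
    return R.from_matrix(np.array([[-s,c,0],[c,s,0],[0,0,-1]]).T).as_rotvec()
E
python3 - <<'E'
from h import *
t0=ctrl.get_state()["t"]
ctrl.move_ptp([0.50,-0.10,0.33],down(-8))
p=shot("wrist"); save(p,"w1.png"); print("mount",np.round(p["mount"],3).tolist(),p["fov_y"],p["cx"],p["cy"])
np.savez("w1.npz",**{k:p[k] for k in ["img","range_z","W","fov_y","cx","cy"]})
for n in ["well_mouth","slide_grip","pointer","mark","photometer"]: print(n,find(p,n))
ctrl.move_ptp([0.40,0.15,0.33],down(16.6))
p=shot("wrist"); save(p,"w2.png"); 
np.savez("w2.npz",**{k:p[k] for k in ["img","range_z","W","fov_y","cx","cy"]})
for n in ["tube_red","tube_blue","tube_white","rack"]: print(n,find(p,n),find(p,n,"boxes_of"))
print(t0,ctrl.get_state()["t"],ctrl.get_state()["q"])
E
python3 -c "
import cv2
cv2.imwrite('pics/w12.png',cv2.resize(cv2.vconcat([cv2.imread('pics/w1.png')]),(800,600)))"
```

```text
mount [[0.001, 0.963, 0.269, 0.068], [1.0, -0.001, -0.0, 0.0], [-0.0, 0.269, -0.963, -0.143], [0.0, 0.0, 0.0, 1.0]] 67.69991448517001 322.16962119035264 244.5549203007237
well_mouth [(0.73, [0.6145, -0.0851, 0.1051]), (0.45, [0.3961, 0.0437, 0.0024])]
slide_grip [(0.87, [0.5157, -0.1003, 0.0682])]
pointer [(0.64, [0.5487, -0.1048, 0.0472])]
mark [(0.52, [0.5227, -0.102, 0.0409]), (0.2, [0.5474, -0.1041, 0.0483])]
photometer [(0.63, [0.6291, -0.1566, -0.0011])]
tube_red [(0.71, [0.455, 0.1636, 0.0024])] [(0.8, [0.456, 0.164, 0.0981])]
tube_blue [(0.74, [0.4433, 0.2098, 0.0026])] [(0.57, [0.4289, 0.2595, 0.0982]), (0.56, [0.4442, 0.2133, 0.0964])]
tube_white [(0.7, [0.4269, 0.2587, 0.0075])] [(0.59, [0.4287, 0.2597, 0.0984])]
rack [(0.58, [0.4569, 0.2046, -0.0])] [(0.79, [0.4616, 0.2057, 0.0565])]
1.6 5.95 [ 1.93280656e-01 -2.93288268e-01  1.92466673e+00 -1.83603892e-05
  1.51038575e+00 -9.55474039e-02]
```

View pics/w1.png

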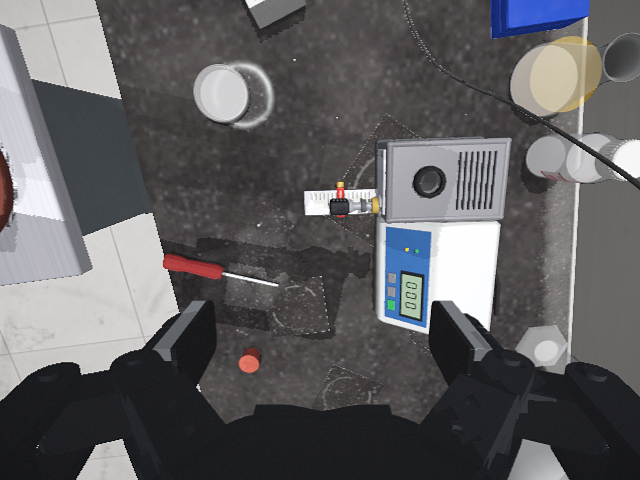

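View pics/w2.png

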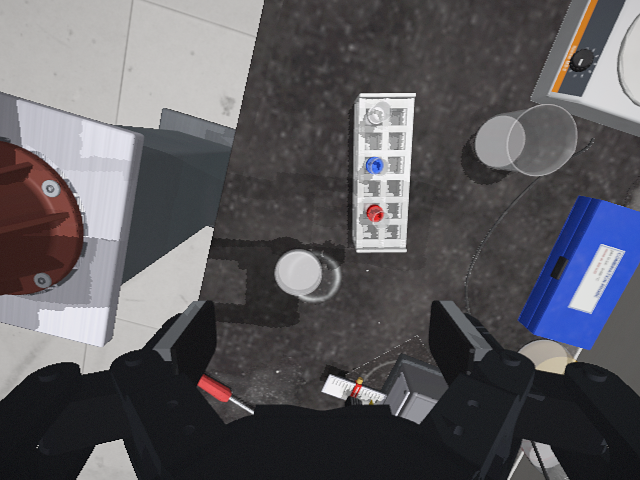

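```bash
cat >> h.py <<'E'
def ray(p,u,v,z):
    f=240/np.tan(np.radians(p["fov_y"])/2)
    d=p["W"][:3,:3]@np.array([(u-p["cx"])/f,-(v-p["cy"])/f,-1]); o=p["W"][:3,3]
    return (o+d*(z-o[2])/d[2])
E
python3 - <<'E'
from h import *
a=dict(np.load("w1.npz")); b=dict(np.load("w2.npz"))
print([np.round(ray(a,u,v,.092),4).tolist() for u,v in [(386,142),(511,138),(504,220),(386,222)]])
print("ring",ray(a,430,181,.104))
print([np.round(ray(b,u,v,z),4).tolist() for u,v,z in [(376,213,.124),(375,164,.124),(375,115,.124),(357,94,.066),(356,250,.066),(414,94,.066),(406,250,.066)]])
c1=cv2.resize(a["img"][120:240,290:450,::-1],None,fx=4,fy=4,interpolation=2)
c2=cv2.resize(b["img"][90:255,345:425,::-1],None,fx=2.9,fy=2.9,interpolation=2)
c2=cv2.copyMakeBorder(c2,0,max(0,480-c2.shape[0]),0,0,0)[:480]
cv2.imwrite("pics/c.png",cv2.hconcat([c1[:, :560],c2]))
def depthat(p,u,v): return p["range_z"][v,u]
print(b["range_z"][205:222:4,376],a["range_z"][181,410:450:4])
E
```

```text
[[0.5748, -0.0381, 0.092], [0.7013, -0.0516, 0.092], [0.6941, -0.1366, 0.092], [0.5673, -0.1213, 0.092]]
ring [ 0.61367055 -0.08210047  0.104     ]
[[0.4511, 0.1675, 0.124], [0.4348, 0.212, 0.124], [0.4206, 0.2537, 0.124], [0.4021, 0.2745, 0.066], [0.4544, 0.1108, 0.066], [0.4598, 0.2917, 0.066], [0.5112, 0.1277, 0.066]]
[0.39294422 0.37313318 0.3534409  0.39170676 0.38745135] [0.37614775 0.36983734 0.36518493 0.4266175  0.4177246  0.40337494
 0.3879902  0.3778987  0.3697031  0.3663886 ]
```

View pics/c.png

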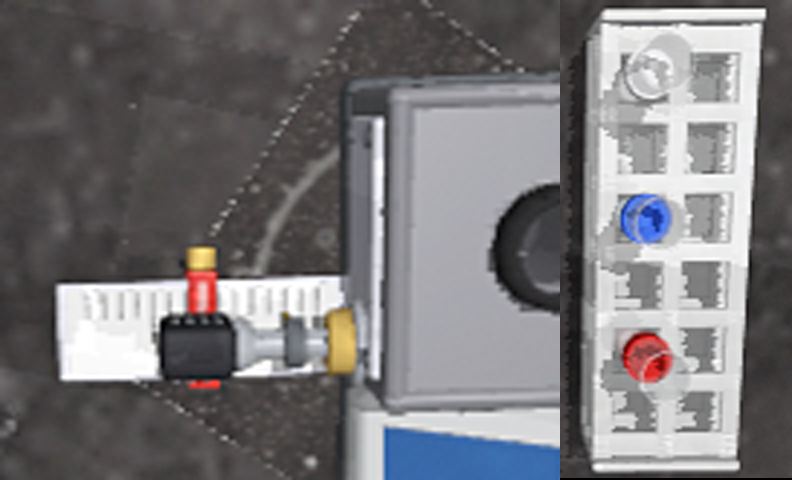

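```bash
python3 - <<'E'
from h import *
a=dict(np.load("w1.npz")); b=dict(np.load("w2.npz"))
print("ring",ray(a,429,182.2,.104))
t=ray(b,381.2,217.6,.124); print("red",t,ray(b,375.3,213,.088))
t=(t+ray(b,375.3,213,.086))/2
ctrl.move_ptp([t[0],t[1],.19],down(17.2))
p=shot("wrist"); save(p,"w3.png")
np.savez("w3.npz",**{k:p[k] for k in ["img","range_z","W","fov_y","cx","cy"]})
print(find(p,"tube_red"),find(p,"tube_red","boxes_of"),ctrl.get_state()["t"])
E
```

```text
ring [ 0.6125914  -0.08317273  0.104     ]
red [0.45750715 0.16462742 0.124     ] [0.45752953 0.16243286 0.088     ]
[(0.89, [0.4528, 0.1602, 0.0011])] [(0.85, [0.4556, 0.1626, 0.1046]), (0.23, [0.4047, 0.0499, 0.0163])] 6.7583
```

View pics/w3.png

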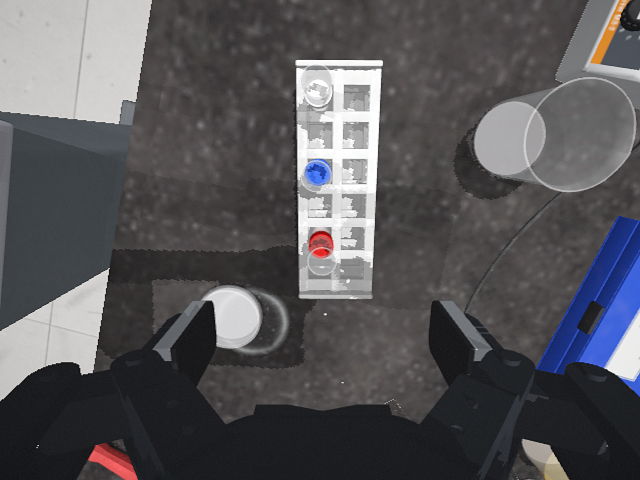

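```bash
python3 - <<'E'
from h import *
a=dict(np.load("w3.npz")); 
print(ray(a,321.5,261,.124),ray(a,321,243,.086))
m=cv2.inRange(cv2.cvtColor(a["img"],cv2.COLOR_RGB2HSV),(0,120,60),(8,255,255))|cv2.inRange(cv2.cvtColor(a["img"],cv2.COLOR_RGB2HSV),(170,120,60),(180,255,255))
m[:, :295]=0;m[:,350:]=0
ys,xs=np.nonzero(m); print(xs.min(),xs.max(),ys.min(),ys.max(),xs.mean(),ys.mean(),ray(a,(xs.min()+xs.max())/2,ys.min()+8,.088), ray(a,(xs.min()+xs.max())/2,ys.mean(),.082))
t=a["W"]; print(ctrl.get_state()["tool_pos"])
E
```

```text
[0.45827318 0.16257319 0.124     ] [0.45755371 0.16346051 0.086     ]
309 332 231 257 320.5823927765237 243.5665914221219 [0.45619037 0.16668975 0.088     ] [0.45764465 0.16189177 0.082     ]
[0.45930601 0.16374072 0.19280992]
```

```bash
python3 - <<'E'
from h import *
ctrl.servo_line([.4578,.1630,.082],down(17.2),speed=.1,until_force=8) and print("hit")
s=ctrl.get_state(); print(s["tool_pos"],s["contact_force"])
move_gripper(0.0,25)
s=ctrl.get_state(); print(s["tool_pos"],s["contact_force"],s["gripper_width"]*85,s["grasp_force"])
x,y=s["tool_pos"][:2]
ctrl.servo_line([.4578,.1630,.215],speed=.12)
p=shot("wrist"); save(p,"w4.png")
np.savez("w4.npz",**{k:p[k] for k in ["img","range_z","W","fov_y","cx","cy"]})
print(find(p,"tube_red"),find(p,"rack"),find(p,"tube_blue"))
s=ctrl.get_state(); print(s["tool_pos"],s["contact_force"],s["gripper_width"]*85,s["grasp_force"],s["t"])
E
```

```text
[0.45859094 0.16315622 0.08278166] [ 0.03573787  0.40207293 -0.14675041]
[0.45738692 0.16288916 0.08194574] [-1.73106979 -0.21726772  1.8671132 ] 17.127525031541772 24.35737709255136
[(0.8, [0.4545, 0.1634, 0.1357]), (0.63, [0.5965, 0.281, 0.003])] [(0.83, [0.459, 0.2001, -0.0024]), (0.74, [0.4543, 0.1636, 0.1361])] [(0.62, [0.4427, 0.2088, 0.0039])]
[0.45729708 0.1628938  0.21412734] [ 0.23782753 -0.27475085  0.02434789] 17.43206570574895 24.306148878395106 10.075
```

View pics/w4.png

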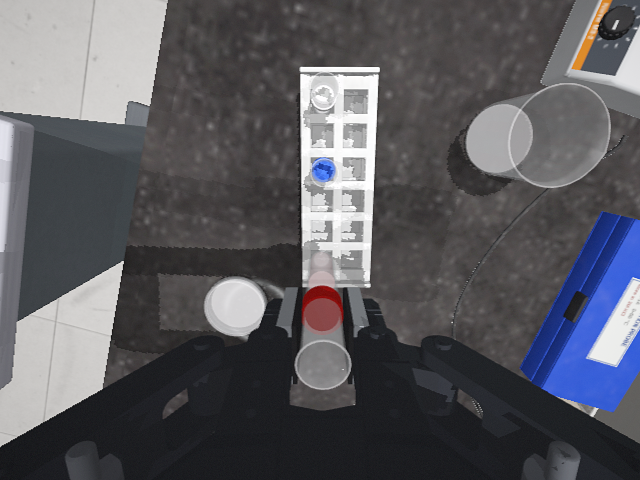

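```bash
python3 - <<'E'
from h import *
a=dict(np.load("w4.npz")); z=.2141; T=np.array([.4573,.1629])
d=R.from_rotvec(down(17.2)).as_matrix()[:2,:2]
for u,v,zz in [(323,364,z+.042),(322,307,z-.004),(321.5,255,z-.077)]: print((ray(a,u,v,zz)[:2]-T)@d*1000)
W=np.array([.6128,-.0834])
ctrl.move_ptp([W[0],W[1],.225],down(-6))
p=shot("wrist"); save(p,"w5.png")
np.savez("w5.npz",**{k:p[k] for k in ["img","range_z","W","fov_y","cx","cy"]})
print(find(p,"well_mouth"),find(p,"tube_red"),ctrl.get_state()["tool_pos"],ctrl.get_state()["t"])
E
```

```text
[0.04123387 0.50275684]
[-1.86681087  0.06043121]
[-0.20418393 -0.45444695]
[(0.64, [0.6148, -0.0891, 0.105]), (0.6, [0.393, 0.0441, -0.0018])] [(0.75, [0.6063, -0.0834, 0.1454])] [ 0.61242368 -0.08167622  0.22509344] 11.35
```

View pics/w5.png

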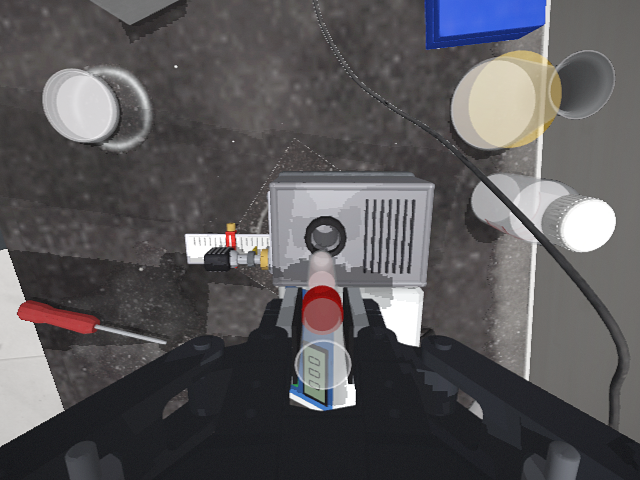

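```bash
python3 - <<'E'
from h import *
a=dict(np.load("w5.npz"))
print("ring",ray(a,325.5,236,.104))
print([np.round(ray(a,u,v,.092),4).tolist() for u,v in [(271,184),(434,184),(425,284),(273,283)]])
g=cv2.cvtColor(a["img"],cv2.COLOR_RGB2GRAY)
m=(g[210:252,300:352]<60).astype(np.uint8); ys,xs=np.nonzero(m); print(xs.min()+300,xs.max()+300,ys.min()+210,ys.max()+210)
E
```

```text
ring [ 0.61515939 -0.08099933  0.104     ]
[[0.5777, -0.039, 0.092], [0.7014, -0.0518, 0.092], [0.6924, -0.133, 0.092], [0.5679, -0.1193, 0.092]]
304 345 216 251
```

```bash
python3 - <<'E'
from h import *
P=[.6140,-.0818]
ctrl.servo_line([*P,.190],down(-6),speed=.08); ctrl.pause(.3)
s=ctrl.get_state(); print(s["tool_pos"],s["contact_force"])
p=shot("wrist"); g=cv2.cvtColor(p["img"],cv2.COLOR_RGB2GRAY)
np.savez("w6.npz",**{k:p[k] for k in ["img","range_z","W","fov_y","cx","cy"]})
print(find(p,"well_mouth"),find(p,"tube_red"))
cv2.imwrite("pics/w6.png",cv2.resize(p["img"][150:350,220:440,::-1],None,fx=2.7,fy=2.7,interpolation=2))
E
```

```text
[ 0.61439567 -0.08196869  0.19066275] [ 0.36796679 -0.29471516  0.40423618]
[(0.88, [0.6138, -0.0847, 0.1073])] [(0.85, [0.611, -0.0806, 0.1126])]
```

View pics/w6.png

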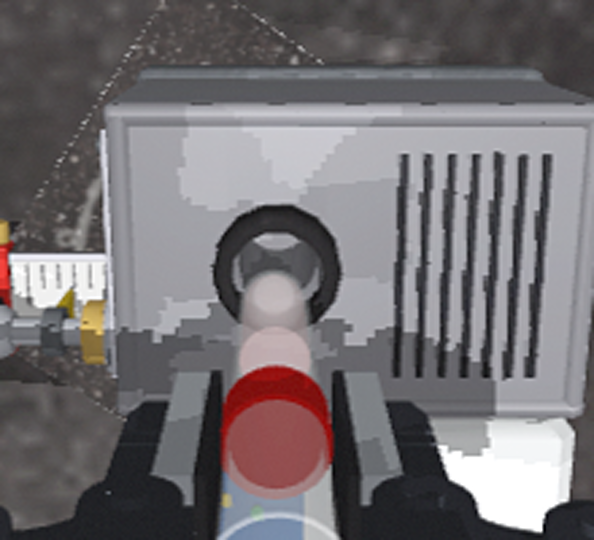

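```bash
python3 - <<'E'
from h import *
a=dict(np.load("w6.npz"))
c=ray(a,322.96,249,.104); tip=ray(a,321.9,150+272/2.7+8,.1127); print(c,tip)
P=np.clip(c[:2],[.6130,-.0833],[.6155,-.0803]); print(P)
r1=ctrl.servo_line([*P,.150],down(-6),speed=.04,until_force=4); s=ctrl.get_state(); print(r1,s["tool_pos"],s["contact_force"])
if not r1:
    r=ctrl.servo_line([*P,.114],down(-6),speed=.03,until_force=3); s=ctrl.get_state(); print(r,s["tool_pos"],s["contact_force"],s["t"])
E
```

```text
[ 0.61544879 -0.08105017  0.104     ] [ 0.61432148 -0.0849782   0.1127    ]
[ 0.61544879 -0.08105017]
False [ 0.61578787 -0.08112978  0.15045942] [ 0.2097373   0.19716568 -0.9411853 ]
True [ 0.61516684 -0.0809455   0.11755291] [-0.4166399   0.52207113  3.12640126] 14.525
```

```bash
python3 - <<'E'
from h import *
move_gripper(0.5); s=ctrl.get_state(); print(s["tool_pos"],s["contact_force"])
x,y=.6152,-.0810
ctrl.servo_line([x,y,.235],down(-6),speed=.15)
p=shot("wrist"); print("tube",find(p,"tube_red"),find(p,"tube_red","boxes_of"))
for f,u,v in [("w1",340,207.5),("w5",216,259)]: print(f,ray(dict(np.load(f+".npz")),u,v,.079))
ctrl.move_ptp([.500,-.100,.18],down(-96)); ctrl.pause(.3)
p=shot("wrist"); np.savez("w7.npz",**{k:p[k] for k in ["img","range_z","W","fov_y","cx","cy"]})
for n in ["slide_grip","pointer","mark","tube_red","well_mouth"]: print(n,find(p,n))
print(ctrl.get_state()["t"],ctrl.get_state()["tool_pos"],ctrl.get_state()["q"])
f=240/np.tan(np.radians(p["fov_y"])/2)
for n in ["slide_grip","pointer","mark"]:
    d=spotter.landmark_of(p,n)
    if d: q=d[0]["point"]; print(n,p["cx"]+f*q[0]/-q[2],p["cy"]+f*q[1]/q[2])
cv2.imwrite("pics/w7.png",p["img"][:,:,::-1])
E
```

```text
[ 0.61367625 -0.08060903  0.11583431] [-0.06779062 -0.3524805  -0.25531654]
tube [(0.59, [0.6105, -0.0805, 0.0402]), (0.15, [0.7797, 0.0043, -0.0])] [(0.66, [0.6132, -0.0816, 0.1397])]
w1 [ 0.52013261 -0.10092944  0.079     ]
w5 [ 0.52050897 -0.09776293  0.079     ]
slide_grip [(0.57, [0.5187, -0.0996, 0.0678])]
pointer []
mark [(0.89, [0.5246, -0.1033, 0.0436])]
tube_red [(0.68, [0.6106, -0.0832, 0.0379])]
well_mouth [(0.77, [0.6144, -0.0858, 0.1064])]
17.9083 [ 0.50001266 -0.0999979   0.18000134] [-3.35109048e-01  2.23666048e-02  1.92924306e+00  1.69111102e-05
  1.19000281e+00  1.34033488e+00]
slide_grip 318.99195896705953 216.5085971994843
mark 323.18944989911853 202.74194324132276
```

```bash
python3 - <<'E'
from h import *
for n in ["w7","w1"]:
    a=dict(np.load(n+".npz")); f=240/np.tan(np.radians(a["fov_y"])/2)
    v,u=np.mgrid[:480,:640]; d=a["range_z"].astype(float)
    P=np.stack([(u-a["cx"])/f*d,-(v-a["cy"])/f*d,-d],-1)@a["W"][:3,:3].T+a["W"][:3,3]
    c,s=np.cos(np.radians(-6)),np.sin(np.radians(-6))
    hsv=cv2.cvtColor(a["img"],cv2.COLOR_RGB2HSV)
    near=(np.hypot(P[...,0]-.519,P[...,1]+.1)<.045)&(d>0)
    L=np.stack([(P[...,0]-.518)*c+(P[...,1]+.1)*s,-(P[...,0]-.518)*s+(P[...,1]+.1)*c,P[...,2]],-1)
    def st(nm,m):
        q=L[m]*1000
        print(n,nm,len(q),np.round(np.percentile(q,[2,50,98],axis=0),1).tolist(), [u[m].min(),u[m].max(),v[m].min(),v[m].max()] if len(q) else 0)
    st("griptop",near&(np.abs(P[...,2]-.079)<.005)&(hsv[...,2]<70)&(L[...,0]<.013))
    st("red",near&(hsv[...,1]>150)&((hsv[...,0]<6)|(hsv[...,0]>174))&(P[...,2]>.03))
    st("yellow",near&(hsv[...,1]>120)&(np.abs(hsv[...,0]-26)<7)&(P[...,2]>.03))
    rod=near&(L[...,0]>.015)&(L[...,0]<.04)&(P[...,2]>.06)&(P[...,2]<.08)
    st("rod",rod)
E
```

```text
w7 griptop 625 [[-8.2, -8.6, 75.5], [1.8, -1.7, 78.8], [12.2, 6.0, 80.1]] [np.int64(310), np.int64(332), np.int64(202), np.int64(232)]
w7 red 215 [[0.2, -19.3, 37.0], [5.8, -11.2, 39.2], [9.0, 16.7, 41.1]] [np.int64(299), np.int64(344), np.int64(198), np.int64(210)]Traceback (most recent call last):
  File "<stdin>", line 15, in <module>
  File "<stdin>", line 12, in st
    return _quantile_unchecked(
        a, q, axis, out, overwrite_input, method, keepdims, weights)
    return _ureduce(a,
                    func=_quantile_ureduce_func,
    ...<5 lines>...
                    overwrite_input=overwrite_input,
                    method=method)
    r = func(a, **kwargs)
    result = _quantile(arr,
                       quantiles=q,
    ...<2 lines>...
                       out=out,
                       weights=wgt)
    slices_having_nans = np.isnan(arr[-1, ...])
                                  ~~~^^^^^^^^^
IndexError: index -1 is out of bounds for axis 0 with size 0
```

```bash
python3 - <<'E'
from h import *
G=np.array([.5199,-.1013]); o=down(-96)
move_gripper(0.7)
ctrl.servo_line([*G,.13],o,speed=.15)
r=ctrl.servo_line([*G,.050],o,speed=.07,until_force=6); s=ctrl.get_state(); print(r,s["tool_pos"],s["contact_force"])
if not r:
    move_gripper(0.0,50)
    ctrl.pause(.2); s=ctrl.get_state(); print(s["tool_pos"],s["contact_force"],s["gripper_width"]*85,s["grasp_force"],s["t"])
    p=shot("wrist"); np.savez("w8.npz",**{k:p[k] for k in ["img","range_z","W","fov_y","cx","cy"]})
    for n in ["slide_grip","pointer","mark"]: print(n,find(p,n))
    c=cv2.resize(p["img"][100:400,220:420,::-1],(400,600),interpolation=2)
    d=cv2.resize(np.load("w7.npz")["img"][140:260,280:360,::-1],(400,600),interpolation=2)
    cv2.imwrite("pics/w8.png",cv2.hconcat([c,d]))
    for n in ["w8"]:
        a=dict(np.load(n+".npz")); hsv=cv2.cvtColor(a["img"],cv2.COLOR_RGB2HSV)
        for h in [(0,6),(20,33)]:
            m=cv2.inRange(hsv,(h[0],140,60),(h[1],255,255)); k,_,st,ce=cv2.connectedComponentsWithStats(m)
            for i in range(1,k):
                if st[i,4]>25: print(h,st[i],ce[i])
E
```

```text
False [ 0.52048265 -0.10147694  0.05059561] [-0.01026541  0.36150998  0.39352484]
[ 0.52012303 -0.10140764  0.05043726] [-1.21422447 -0.09542764  4.64575293] 15.229429622518975 51.88511144835502 20.8333
slide_grip [(0.69, [0.5183, -0.0992, 0.0658]), (0.34, [0.5246, -0.1026, 0.0415])]
pointer [(0.75, [0.5428, -0.1064, 0.0442])]
mark [(0.58, [0.5236, -0.1067, 0.0437])]
(0, 6) [  98    0  117   65 5044] [165.68735131  28.2815226 ]
(0, 6) [284 277  28  22 184] [294.23913043 284.94565217]
(0, 6) [334 277  28  22 196] [351.31632653 285.2755102 ]
(20, 33) [478 112  16  12 150] [485.32 117.26]
(20, 33) [297 222   6  17  34] [298.79411765 228.67647059]
(20, 33) [336 222  12  19  97] [343.58762887 230.81443299]
(20, 33) [270 280  14  16 197] [276.18274112 287.46192893]
```

```bash
python3 - <<'E'
from h import *
o=down(-96); G=np.array([.5201,-.1014]); u=np.array([-.9945,.1045])
ctrl.servo_line([*(G+u*.021),.0502],o,speed=.03); ctrl.pause(.2)
s=ctrl.get_state(); print((s["tool_pos"][:2]-G)@u,s["tool_pos"],s["contact_force"],s["gripper_width"]*85,s["t"])
p=shot("wrist"); np.savez("w9.npz",**{k:p[k] for k in ["img","range_z","W","fov_y","cx","cy"]})
for n in ["slide_grip","pointer","mark"]: print(n,find(p,n))
f=lambda n,w_:cv2.resize(np.load(n+".npz")["img"][200:320,260:380,::-1],(w_,w_),interpolation=2)
cv2.imwrite("pics/w9.png",cv2.hconcat([f("w8",400),f("w9",400)]))
E
```

```text
0.01997519517486845 [ 0.50023402 -0.09930932  0.05044192] [ 5.81875742  1.46468757 -1.30982326] 15.027264214701951 22.075
slide_grip [(0.61, [0.5019, -0.0999, 0.0661])]
pointer [(0.77, [0.5282, -0.1025, 0.0459])]
mark [(0.85, [0.5238, -0.1043, 0.041])]
```

View pics/w9.png

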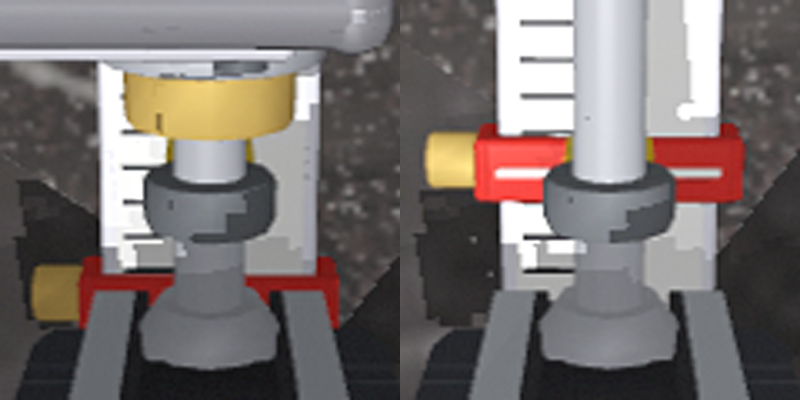

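```bash
cat > meas.py <<'E'
from h import *
def meas(a):
    G=np.array([.5201,-.1014]); u_=np.array([-.9945,.1045])
    f=240/np.tan(np.radians(a["fov_y"])/2); v,u=np.mgrid[:480,:640]; d=a["range_z"].astype(float)
    P=np.stack([(u-a["cx"])/f*d,-(v-a["cy"])/f*d,-d],-1)@a["W"][:3,:3].T+a["W"][:3,3]
    X=(P[...,:2]-G)@u_*1000
    hsv=cv2.cvtColor(a["img"],cv2.COLOR_RGB2HSV).astype(int)
    reg=(u>285)&(u<358)&(v>205)&(v<290)
    yel=reg&(hsv[...,1]>140)&(abs(hsv[...,0]-26)<5)&(P[...,2]<.064)&(v>232)
    redm=reg&(hsv[...,1]>140)&((hsv[...,0]<6)|(hsv[...,0]>174))
    r=np.nonzero(redm)[0]; lo,hi=(r.min(),r.max()) if len(r) else (0,0)
    wh=reg&(v>lo+2)&(v<hi-2)&(hsv[...,1]<90)&(hsv[...,2]>150)&((u<302)|(u>341))
    for n,m in [("yellow",yel),("red",redm),("white",wh)]:
        if m.any(): print(n,m.sum(),"x'",np.round(np.percentile(X[m],[5,25,50,75,95]),1),"z",np.round(np.percentile(P[m][:,2],[5,50,95])*1000,1),"rows",v[m].min(),v[m].max(),round(v[m].mean(),1),"cols",u[m].min(),u[m].max())
E
python3 - <<'E'
from meas import *
for n in ["w8","w9"]: print(n); meas(dict(np.load(n+".npz")))
a=dict(np.load("w9.npz")); G=np.array([.5201,-.1014]); u_=np.array([-.9945,.1045])
print("line ray",[(ray(a,c,251.9,.040)[:2]-G)@u_*1000 for c in (293,352)])
hsv=cv2.cvtColor(a["img"],cv2.COLOR_RGB2HSV)
print(hsv[238:252,311:315].tolist()); print(np.round(a["range_z"][238:252,311:315],4).tolist(), np.round(a["range_z"][240:250,333:337],4).tolist())
E
```

```text
w8
yellow 20 x' [-28.8 -28.6 -28.3 -28.2 -28. ] z [45.9 51.7 56.8] rows 242 248 245.4 cols 310 335
red 271 x' [-7.2 -6.7 -6.3 -5.8 -4.8] z [32.8 39.  40.5] rows 277 289 284.1 cols 286 357
white 29 x' [-7.5 -7.4 -7.1 -6.8 -6.6] z [35.6 36.4 37.1] rows 280 281 280.5 cols 292 352
w9
yellow 14 x' [-8.7 -8.6 -8.3 -8.1 -7.9] z [44.7 51.  55.2] rows 241 247 244.7 cols 310 335
red 652 x' [-6.7 -5.8 -4.2 -0.5  1.5] z [37.8 39.2 40.4] rows 237 260 248.9 cols 286 357
white 98 x' [-6.8 -3.  -2.5 -2.  -1.4] z [36.2 39.6 40.5] rows 240 253 249.3 cols 289 355
line ray [np.float64(-2.146727228718888), np.float64(-2.1500690738640835)]
[[[0, 0, 255], [115, 8, 194], [110, 12, 194], [110, 11, 206]], [[111, 14, 124], [108, 16, 164], [111, 13, 196], [111, 12, 207]], [[25, 19, 149], [113, 18, 166], [111, 13, 197], [113, 11, 206]], [[24, 103, 151], [45, 3, 167], [112, 14, 198], [111, 12, 207]], [[24, 108, 153], [40, 5, 168], [110, 15, 199], [114, 12, 207]], [[24, 106, 154], [45, 3, 167], [113, 15, 198], [111, 12, 207]], [[24, 100, 146], [0, 0, 165], [113, 15, 199], [111, 12, 207]], [[24, 101, 147], [0, 0, 1
[... 1762 characters left out ...]
126, 0.15940000116825104], [0.13089999556541443, 0.15459999442100525, 0.15289999544620514, 0.15929999947547913], [0.13099999725818634, 0.15199999511241913, 0.1517000049352646, 0.1599999964237213], [0.13040000200271606, 0.15039999783039093, 0.1501999944448471, 0.15950000286102295], [0.13099999725818634, 0.1469999998807907, 0.14959999918937683, 0.1606999933719635], [0.13199999928474426, 0.1453000009059906, 0.1462000012397766, 0.16030000150203705], [0.13230000436306, 0.14380000531673431, 0.1429000049829483, 0.1453000009059906], [0.13099999725818634, 0.13600000739097595, 0.1437000036239624, 0.1446000039577484], [0.13079999387264252, 0.13410000503063202, 0.13529999554157257, 0.13580000400543213]]
```

```bash
python3 - <<'E'
from meas import *
o=down(-96); G=np.array([.5201,-.1014]); u=np.array([-.9945,.1045])
ctrl.servo_line([*(G+u*.0269),.0502],o,speed=.02); ctrl.pause(.4)
s=ctrl.get_state(); print((s["tool_pos"][:2]-G)@u,s["tool_pos"],s["contact_force"],s["gripper_width"]*85,s["t"])
p=shot("wrist"); np.savez("w10.npz",**{k:p[k] for k in ["img","range_z","W","fov_y","cx","cy"]}); meas(p)
for n in ["pointer","mark","tube_red"]: print(n,find(p,n))
hsv=cv2.cvtColor(p["img"],cv2.COLOR_RGB2HSV).astype(int)
for c in (295,299,345,350): print(c,[(r,*hsv[r,c][1:]) for r in range(218,250)])
E
```

```text
0.02562054940555187 [ 0.49462007 -0.09871328  0.05041874] [ 7.27308489e+00 -4.57351514e-03 -2.77280030e+00] 15.169674129884127 23.1167
yellow 16 x' [-3.  -2.9 -2.7 -2.4 -2.1] z [44.7 49.9 55. ] rows 241 247 244.7 cols 310 335
red 777 x' [-6.6 -5.5 -3.7 -0.1  1.6] z [38.1 39.3 40.3] rows 225 248 237.6 cols 286 357
white 106 x' [-6.7 -2.9 -2.5 -2.1 -1.8] z [36.1 39.5 40.5] rows 228 241 237.0 cols 288 356
pointer [(0.69, [0.5216, -0.103, 0.0483])]
mark [(0.92, [0.5197, -0.103, 0.0409])]
tube_red []
295 [(218, np.int64(0), np.int64(255)), (219, np.int64(0), np.int64(255)), (220, np.int64(0), np.int64(255)), (221, np.int64(0), np.int64(255)), (222, np.int64(0), np.int64(255)), (223, np.int64(0), np.int64(255)), (224, np.int64(0), np.int64(255)), (225, np.int64(0), np.int64(255)), (226, np.int64(0), np.int64(255)), (227, np.int64(0), np.int64(255)), (228, np.int64(7), np.int64(177)), (229, np.int64(191), np.int64(176)), (230, np.int64(204), np.int64(233)), (231, np.int64(171), np.int64(254)), (232, np.int64(159), np.int64(255)), (233, np.int64(161), np.int64(255)), (234, np.int64(163), np.
[... 3343 characters left out ...]
)), (231, np.int64(186), np.int64(246)), (232, np.int64(174), np.int64(255)), (233, np.int64(178), np.int64(254)), (234, np.int64(179), np.int64(254)), (235, np.int64(178), np.int64(255)), (236, np.int64(182), np.int64(255)), (237, np.int64(207), np.int64(177)), (238, np.int64(78), np.int64(183)), (239, np.int64(8), np.int64(201)), (240, np.int64(11), np.int64(206)), (241, np.int64(118), np.int64(177)), (242, np.int64(201), np.int64(150)), (243, np.int64(202), np.int64(174)), (244, np.int64(202), np.int64(174)), (245, np.int64(199), np.int64(173)), (246, np.int64(202), np.int64(172)), (247, np.int64(207), np.int64(171)), (248, np.int64(144), np.int64(165)), (249, np.int64(8), np.int64(193))]
```

```bash
python3 - <<'E'
from h import *
G=np.array([.5201,-.1014]); u_=np.array([-.9945,.1045])
X=[]
for n,t in [("w8",0),("w9",19.98),("w10",25.62)]:
    a=dict(np.load(n+".npz")); f=240/np.tan(np.radians(a["fov_y"])/2); v,u=np.mgrid[:480,:640]; d=a["range_z"].astype(float)
    P=np.stack([(u-a["cx"])/f*d,-(v-a["cy"])/f*d,-d],-1)@a["W"][:3,:3].T+a["W"][:3,3]
    h=cv2.cvtColor(a["img"],cv2.COLOR_RGB2HSV).astype(int)
    m=(v>240)&(v<249)&(u>307)&(u<338)&(h[...,1]>100)&(abs(h[...,0]-25)<6)&(P[...,2]<.06)
    X+=[((P[i][:2]-G)@u_*1000-t,P[i][2]*1000) for i in zip(*np.nonzero(m))]
X=np.array(X); k=np.polyfit(X[:,1],X[:,0],1); print(len(X),k,np.polyval(k,[43,50,56]))
for r in (239.4,): print((ray(dict(np.load("w10.npz")),298,r,.040)[:2]-G)@u_*1000)
print((ray(dict(np.load("w9.npz")),298,251.9,.0396)[:2]-G)@u_*1000)
E
```

```text
74 [ -0.0550442  -25.55582387] [-27.92272446 -28.30803386 -28.63829906]
-2.2802797211922696
-2.0283496843648403
```

```bash
python3 - <<'E'
from h import *
s=ctrl.get_state(); print(s["t"],s["tool_pos"]); print(workorder.hand_in())
E
```

```text
23.3167 [ 0.49463298 -0.0987116   0.05042558]
the job is handed in; nothing more can be done
None
```

The job is handed in at about 23 s of the 51 s allowed: the red-band tube stands on the bottom of the well, and the gripper is holding the slide pulled out 25.6 mm, which by my measurement puts the pointer within about 0.5 mm of the rider's white line. The judge's verdict was not reported back.

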